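# Load the lino carrier under the drag springs

## Robot

A 6-joint arm with a two-finger parallel gripper is mounted at the origin on the work surface. World frame = base frame: x ahead of the robot, y to its left, z up, the work surface at z = 0. Lengths are in m, angles in degrees, forces in N, time in s.
With the tool pointing down it reaches from about 0.4 to 0.825 m from the base axis. Payload 7 kg.
Tool frame: the origin (TCP) lies on the centre line of the jaws, within the pads' length; the fingertips stand 11 mm ahead of it and the grasp point (between the pads) lies 8 mm behind it; z points along the fingers, y is the line along which they close (so a half turn about z gives the same grasp; the last joint's range is limited). The gripper opens to 88 mm and grips with 3 to 60 N. Pads are 19 mm wide; open, the fingers measure 130 mm over their backs; the gripper's body (78 mm by 193 mm) begins 47 mm behind the grasp point.
Start: joints at [81.881, 20.546, 0.682, 0, -70.136, -16.507], TCP at [0.281, 0.614, 0.211] pointing down, gripper open.
Joint ranges: [-176.03, 176.03], [-82.01, 121.73], [-58.28, 71.71], [-173.87, 95.51], [-174.79, -0.11], [-173.66, 173.66]. Speed limits (degrees/s): [136.94, 136.94, 172.46, 180, 180, 180].

## Interface

Orientations are given as [roll, pitch, yaw] about the fixed x, y, z axes, in that order (R = Rz(yaw) Ry(pitch) Rx(roll)).
In Python, from plant import r, capture, camera_model, job gives the robot as it stands.
- The arm moves only by the tool drive_tool, never from a script. Its argument "increments" is a list that holds one entry, the list of rows, each a list of 5 numbers: the gripper's target within -1 to 1 (fully open at 1, half-way at 0, shut at -1), then the shift along the tool's x, y, z scaled (see below), then the turn about the tool's z scaled (see below). In form: [[[gripper, tx, ty, tz, roll], ...]]. A call has 1 to 5 rows; each row is the pose to reach, as a shift and turn from the pose commanded when the call began, along the tool's axes at that moment, turning the shorter way round; what a row does not reach only later rows make up. The controller multiplies each number of a shift by 120 mm and each number of a turn by 360 degrees. A row lasts 1/8 s, in which the tool goes at most 62.5 mm and 10.7 degrees, less where a joint would pass 70% of its speed; a pose out of reach is approached as far as the arm can. A call with a number of a shift or a turn outside -1 to 1 is refused whole. A call with a gripper value outside its range is refused whole. The fingers move at their own pace and stop on an object; "squeeze" is the grip in N (left out, the last holds). Time passes only in rows, so rows that repeat a pose let the fingers close. It gives the time, the measured TCP pose, the force, the opening and the grip force at its end, in the units of the state.
- r.get_state(): the state, without advancing time (a new reading comes with each control period).
- capture(name): name is "scene" or "side" or "wrist"; returns the picture (480x640x3 uint8, red, green, blue); there is no depth.
- camera_model(name): a dict with "camera_matrix" (3x3 intrinsics, pixels), "rvec" (rotation vector, rad) and "tvec" (3), from world to camera coordinates, as OpenCV has them. Camera axes: x right, y down, z forward; pixel columns grow to the right and rows downward; lengths in m; the calibration is good to about 2 mm. A picture is of the moment at which its call begins: read the wrist's pose just before it. camera_model takes no time and is no camera call; for the wrist camera it gives the pose at the moment of the call.
- job.close_job(): hands the job in; it is judged then, once.
The state is a dict: "time_s": time; "joints": joint angles; "qd": joint speeds; "joint_torque": joint torques, N m; "tcp_pos": TCP position; "eef_rot": TCP orientation; "contact_force": force on the tool from outside, world axes, zero at the start; "moment": the same for the moment, N m; "gripper_width": finger opening in m; "gripper_force": force on a finger pad.
Only numpy, scipy, OpenCV 4.12 (cv2) and the standard library are available. Lean on these libraries where they do the work, as an engineer would, in place of code of your own. Each camera call takes 0.05 s, during which the arm holds its last target. There are 200 camera calls.

## Task

Without gripping or lifting it, press the wooden lino carrier down hard on its tread behind the yellow bar, against the sprung orange riser, and keep it pressed while you slide it forward under the two blue keepers and their steel drag springs until it is fully home against the red end stop. Then let go and move clear: the carrier must lie flat on the bed with the orange riser sprung up behind it. Leave the coffee cup, gouge, ink jar and spare block where they are.

Things in the scene. Friction and masses are not known exactly. Their poses are not given: they have to be found in the camera images.
- jig: Fixed wooden loading jig, 262 mm long (x) by 123 wide. Origin on the table under the middle line of its channel; +x is the sliding direction, to the red stop. Sizes below in mm, jig x from here. The bed (two slippery white plastic runners, 36 to 52 either side of the middle line) is 14 above the table. Side rails from x = -140 to +122, 107 apart inside, tops 34 above the table
- gate (a point): Mid-point between the two blue keepers at their near faces, jig x = 18, 31 mm above the table (height of the keepers' undersides). Keepers are 16 long, tops 43 above the table, 80 open between them. From each, a steel leaf spring slopes down in +x to a lip at jig x = 65, 40 to 51 either side of the middle, 9 above the bed; it bears on the carrier's side margin with about 3 N
- stop (a point): Middle of the red end stop's near face, jig x = 100, 20 mm above the table; the stop is 106 wide, its top 30 above the table. Axes as the jig's
- carrier: Loose wooden board 120 mm long (x) by 104 wide by 12 thick, about 220 g, in the jig's channel, x along the jig's +x. Origin: centre of its underside. Starts at jig x = -65 to -51 on the riser, underside 24 above the table, too high for the keepers: it must be pressed down 6 or more of the 10 to pass. Home: front edge on the stop, origin at jig x = 40, underside 14 above the table
- tread (a point): Point to press: on the board's top, on the black rubber tread, 30 mm behind the carrier's origin, 12 above its underside. The tread is 40 long (carrier x = -58 to -18) by 74 wide. In front of it a yellow bar fixed across the board, 74 wide, 8 thick, rear face 13 in front of this point, stands 10 above the board: push forward against it. Beyond it lies the grey lino sheet
- riser (a joint): Sprung orange plate under the carrier, 84 by 62 mm, jig x = -107 to -23, moves only up and down. 0 = fully up (top 10 mm above the bed), grows as pressed, 0.010 m when the carrier lies on the bed; pushes up with about 5 N when up, 10 N when down. The bed below is rigid: 7 to 9 mm is enough. Springs up again behind the carrier once home
- spring_left (a joint): Leaf spring at +y of the jig: 0 = at rest, grows as its lip is lifted (rad); about 0.06 with the carrier under it
- spring_right (a joint): Leaf spring at -y of the jig: as the other
- coffee_cup: Bystander: lidded paper coffee cup, 82 across, 112 high, standing; origin at the centre of its underside. Not to be moved
- gouge: Bystander: lino gouge with dark wooden handle, about 125 long (x, blade to +x), 16 thick, lying; origin on the table about half-way along it. Not to be moved
- ink_tin: Bystander: ink jar, 66 across, 55 high, standing; origin at the centre of its underside. Not to be moved
- spare_block: Bystander: spare lino block, 70 by 90 by 20 high; origin at the centre of its underside. Not to be moved

How it is judged (in metres and radians):
On the way, in this order (a step that is already met when the one before it is completed fails the run):
1. the carrier is pressed down against the riser with the fingers, before it goes under the springs (value of joint riser above 0.0045 m and contact force between the fingers and carrier above 2 N and x of carrier in the frame of jig below 0 m), for 0.1 s.
2. the carrier has lifted both drag springs while pressed by the fingers (value of joint each of spring_left, spring_right above 0.03 rad and contact force between the fingers and carrier above 2 N), for 0.05 s.
At the end, for the whole second after the job is handed in: the carrier lies within 4 mm of the end stop, flat on the bed (within 2.5 mm and 0.03 rad), under both springs (each lifted more than 0.03 rad), at rest, and the riser has sprung up behind it (joint under 2 mm) (x of carrier in the frame of jig above 0.036 m and z of carrier in the frame of jig below 0.0165 m and angle between carrier's own z axis and vertical below 0.03 rad and value of joint riser below 0.002 m and value of joint each of spring_left, spring_right above 0.03 rad and linear speed of carrier below 0.01 m/s); the robot touches nothing.
It fails at once if the carrier is lifted more than 8 mm above its starting height (z of carrier in the frame of jig above 0.032 m).
It fails at once if the coffee cup is moved more than 15 mm or tipped (distance of coffee_cup from where it was at the start of the episode above 0.015 m or angle between coffee_cup's own z axis and vertical above 0.3 rad).
It fails at once if the gouge is moved more than 15 mm (distance of gouge from where it was at the start of the episode above 0.015 m).
It fails at once if the ink jar is moved more than 15 mm or tipped (distance of ink_tin from where it was at the start of the episode above 0.015 m or angle between ink_tin's own z axis and vertical above 0.3 rad).
It fails at once if the spare block is moved more than 15 mm (distance of spare_block from where it was at the start of the episode above 0.015 m).
It also fails if it takes over 38 s, if anything falls off the work surface, if the arm or the gripper's body presses on something with over 40 N, if the wrist force passes 120 N, or if a joint passes its speed limit or range.

## Working session

There is one attempt and no reset: what is moved stays moved. The work goes in short steps, Python scripts to look and compute and a tool call to move; the robot and the scene stay as the last step left them, time stands still between calls to the robot, and variables do not carry over. Pictures are saved under pics/ and viewed, at most 10 in all, crops included, and the job is handed in when it is done.

Besides the shell and the picture viewer there is one more tool, called after "Call:" as name(argument=value, ...), one argument or row to a line, values as JSON. drive_tool: Moves the arm, as the interface text tells. Its arguments: {"type":"object","properties":{"increments":{"type":"array"},"squeeze":{"type":"number"}},"required":["increments"]}

```bash
mkdir -p pics; cat > h.py <<'E'
import numpy as np, cv2
from plant import r, capture, camera_model, job
def cm(n):
    c=camera_model(n);K=np.array(c["camera_matrix"],float);R=cv2.Rodrigues(np.array(c["rvec"],float))[0];t=np.array(c["tvec"],float).ravel();return K,R,t
def ray(m,uv,z):
    K,R,t=m;C=-R.T@t;d=R.T@np.linalg.inv(K)@np.array([uv[0],uv[1],1.]);return C+d*(z-C[2])/d[2]
def proj(m,p):
    K,R,t=m;q=K@(R@np.array(p,float)+t);return q[:2]/q[2]
def hsv(im): return cv2.cvtColor(im,cv2.COLOR_RGB2HSV)
def save(n,im): cv2.imwrite(f"pics/{n}.png",im[:,:,::-1])
E
python3 - <<'E'
from h import *
s=r.get_state();print(s)
for n in("scene","wrist"):
    m=cm(n);print(n,-m[1].T@m[2]);save(n+"0",capture(n))
E
```

```text
{'time_s': 0.0, 'joints': array([ 8.18825661e+01,  2.05933171e+01,  6.32295158e-01, -2.11980277e-02,
       -7.01361385e+01, -1.65070458e+01]), 'qd': array([ 0.0085432 ,  0.12072026,  0.11472074,  0.05870872, -0.02517079,
        0.10887425]), 'joint_torque': array([ 2.98290543e-03, -5.82719851e+01,  2.93054008e+01,  6.99717969e+00,
        6.97008902e-03, -1.39109920e-04]), 'tcp_pos': array([0.28105271, 0.6131176 , 0.21008686]), 'eef_rot': array([ 1.79901182e+02, -8.50346792e-03, -2.46316921e+01]), 'contact_force': array([-0.01013082,  0.23179684,  0.46350506]), 'moment': array([ 0.00283458, -0.00722696,  0.0280706 ]), 'gripper_force': 0.0, 'gripper_width': 0.08750318905309525}
scene [1.08586778 0.35633615 0.80870744]
wrist [0.35756915 0.57918456 0.38490322]
```

View pics/scene0.png

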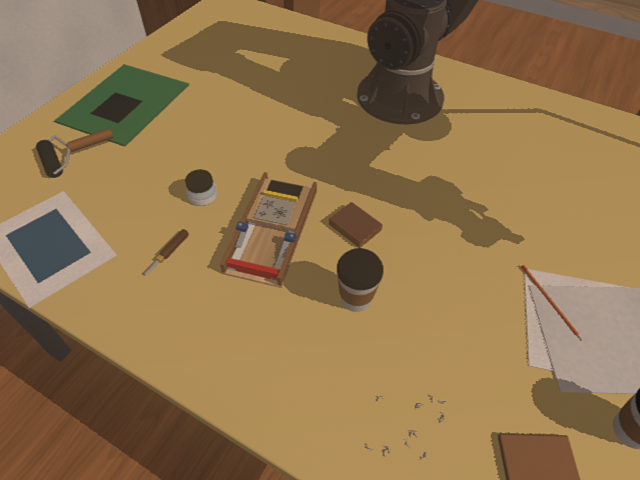

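View pics/wrist0.png

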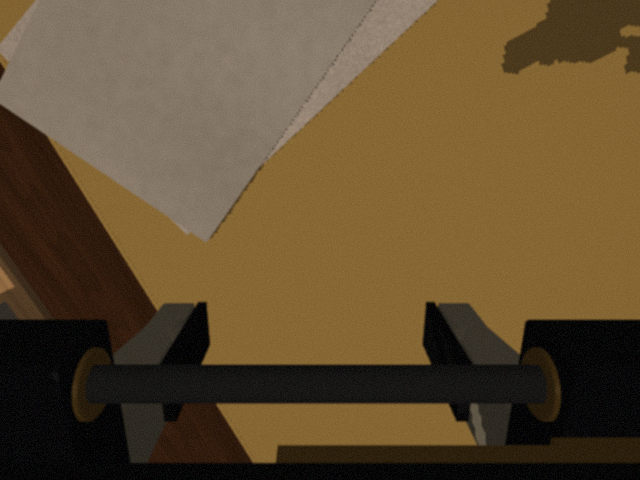

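The scene view shows the jig at around (270,230): the red stop at (253,268), blue keepers at (242,227) and (290,237), and the yellow bar at (282,195). The cup is at (358,280), the jar at (200,187), the gouge at (167,250) and the block at (356,224). The wrist view shows only paper, table and fingers.

```bash
python3 - <<'E'
from h import *
im=cv2.imread("pics/scene0.png")[:,:,::-1].copy();m=cm("scene");h=hsv(im)
roi=np.zeros((480,640),np.uint8);roi[165:290,215:325]=255
def blobs(lo,hi,z,name,k):
    M=cv2.inRange(h,lo,hi)&roi
    c=sorted(cv2.findContours(M,cv2.RETR_EXTERNAL,cv2.CHAIN_APPROX_NONE)[0],key=cv2.contourArea)[::-1][:k]
    for q in c:
        if len(q)<5: continue
        P=np.array([ray(m,p,z)[:2] for p in q[:,0]]);rc=cv2.minAreaRect((P*1000).astype(np.float32))
        print(name,cv2.contourArea(q),q[:,0].mean(0),np.round(rc[0],1),np.round(rc[1],1),round(rc[2],1))
blobs((0,200,120),(6,255,255),.03,"red",2)
blobs((20,190,140),(32,255,255),.046,"yel",2)
blobs((105,80,40),(130,255,255),.043,"blue",3)
for n,uv,z in(("cup",(360,263),.112),("jar",(200,179),.055),("block",(357,218),.02),("gouge",(167,252),.01)):print(n,ray(m,uv,z))
crop=cv2.resize(im[165:290,210:330],None,fx=5,fy=4.8*1.0);save("crop0",crop)
E
```

```text
blue 20.5 [242.12 225.92] [615.8 -79.7] [13.  18.7] 30.4
blue 20.5 [290.         236.18181818] [589.7  18.2] [14.9 19.3] 12.8
cup [0.62320477 0.18497786 0.112     ]
jar [ 0.56287053 -0.22455387  0.055     ]
block [0.46201261 0.10476297 0.02      ]
gouge [ 0.72770169 -0.18757145  0.01      ]
```

View pics/crop0.png

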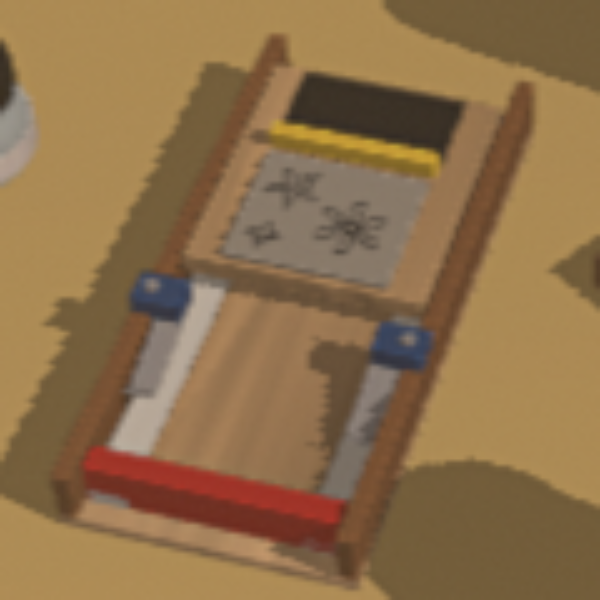

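Call:
drive_tool(
  increments=[
    [[-1, 0.49, 0.49, 0, 0], [-1, 0.98, 0.98, 0, 0], [-1, 0.98, 0.98, 0, 0]],
  ],
)

```text
time_s: 0.48
tcp_pos: [0.3395, 0.4551, 0.2108]
eef_rot: [180.0, 0.0, -24.7]
contact_force: [0.7, 1.0, 0.3]
gripper_width: 0.0634
gripper_force: 0.0
```

Call:
drive_tool(
  increments=[
    [[-1, 0.33, 0.33, 0, 0], [-1, 0.66, 0.66, 0, 0], [-1, 0.98, 0.98, 0, 0]],
  ],
)

```text
time_s: 0.85
tcp_pos: [0.3972, 0.2999, 0.211]
eef_rot: [180.0, 0.0, -24.6]
contact_force: [0.1, 0.5, -0.4]
gripper_width: 0.0331
gripper_force: 0.0
```

Call:
drive_tool(
  increments=[
    [[-1, 0.33, 0.33, 0, 0], [-1, 0.66, 0.66, 0, 0], [-1, 0.98, 0.98, 0, 0]],
  ],
)

```text
time_s: 1.23
tcp_pos: [0.4551, 0.1441, 0.2111]
eef_rot: [-180.0, 0.0, -24.6]
contact_force: [0.7, 0.9, 0.1]
gripper_width: 0.0037
gripper_force: 0.0
```

Call:
drive_tool(
  increments=[
    [[-1, 0.33, 0.33, 0, 0], [-1, 0.66, 0.66, 0, 0], [-1, 0.98, 0.98, 0, 0], [-1, 0.98, 0.98, 0, 0]],
  ],
)

```text
time_s: 1.72
tcp_pos: [0.5131, -0.0132, 0.2104]
eef_rot: [179.9, 0.1, -24.9]
contact_force: [-0.2, 1.1, 0.2]
gripper_width: 0.0003
gripper_force: 0.0
```

Call:
drive_tool(
  increments=[
    [[-1, 0, 0.43, 0, -0.03], [-1, 0, 0.43, 0, -0.06], [-1, 0, 0.43, 0, -0.09], [-1, 0, 0.43, 0, -0.11], [-1, 0, 0.43, 0, -0.11]],
  ],
)

```text
time_s: 2.35
tcp_pos: [0.4911, -0.0564, 0.2109]
eef_rot: [-180.0, 0.0, 15.0]
contact_force: [-0.0, -0.5, 0.3]
gripper_width: 0.0004
gripper_force: 0.0
```

```bash
python3 - <<'E'
from h import *
s=r.get_state();print(s["tcp_pos"],s["eef_rot"],s["joints"])
m=cm("wrist");np.save("mw",np.hstack([m[0],m[1],m[2][:,None]]));print(-m[1].T@m[2]);save("wrist1",capture("wrist"))
E
```

```text
[ 0.49110975 -0.05643053  0.21091753] [-1.79990867e+02  1.58725019e-02  1.49517809e+01] [ 1.62665851e+01  3.34642479e+00 -2.15115732e+01 -1.04630410e-02
 -6.51576611e+01  8.86895916e+01]
[ 0.57233946 -0.03411106  0.38564426]
```

View pics/wrist1.png

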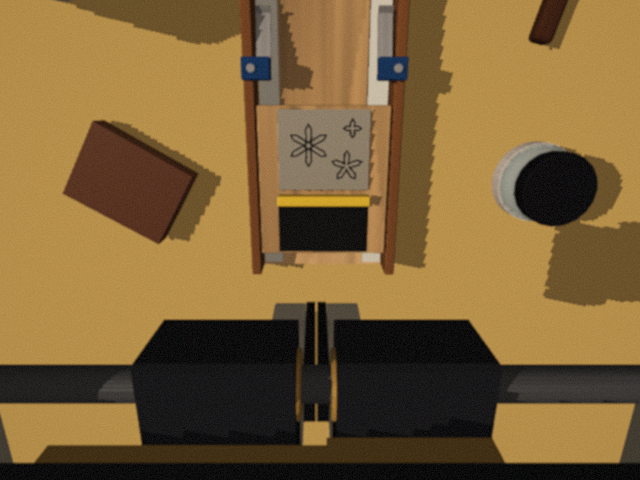

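The wrist view shows the whole rear of the jig, nearly aligned: keepers at (256,68) and (393,68), yellow bar at (323,201), tread at (323,228). The carrier front edge is at row ~105.

```bash
python3 - <<'E'
from h import *
im=cv2.imread("pics/wrist1.png")[:,:,::-1].copy();a=np.load("mw.npy");m=(a[:,:3],a[:,3:6],a[:,6]);h=hsv(im)
roi=np.zeros((480,640),np.uint8);roi[0:290,235:415]=255
def blobs(lo,hi,z,name,k):
    M=cv2.inRange(h,lo,hi)&roi;out=[]
    for q in sorted(cv2.findContours(M,cv2.RETR_EXTERNAL,cv2.CHAIN_APPROX_NONE)[0],key=cv2.contourArea)[::-1][:k]:
        P=np.array([ray(m,p,z)[:2] for p in q[:,0]]);rc=cv2.minAreaRect((P*1000).astype(np.float32))
        print(name,cv2.contourArea(q),np.round(rc[0],1),np.round(rc[1],1),round(rc[2],1));out.append(np.array(rc[0]))
    return out
b=blobs((105,120,40),(130,255,255),.043,"blue",2)
y=blobs((20,200,140),(32,255,255),.046,"yel",1)[0]
t=blobs((0,0,0),(180,255,30),.036,"tread",1)[0]
b.sort(key=lambda p:-p[1]);d=b[0]-b[1];yaw=np.arctan2(-d[0],d[1]);X=np.array([np.cos(yaw),np.sin(yaw)]);Y=np.array([-X[1],X[0]])
o=(b[0]+b[1])/2-26*X;print("sep",np.linalg.norm(d),"yaw",np.degrees(yaw),"jig",o)
for n,p in(("yel",y),("tread",t)):print(n,(p-o)@X,(p-o)@Y)
# rails direction: inner carrier/tread edges
T=o+0*X
s=r.get_state();tc=s["tcp_pos"][:2]*1000;print("tcp jig",(tc-o)@X,(tc-o)@Y,s["tcp_pos"][2],s["eef_rot"])
E
```

```text
blue 564.0 [613.3 -81. ] [15.  20.8] 14.8
blue 562.0 [587.5  16.3] [15.8 19.9] 13.1
yel 773.5 [505.  -57.7] [ 8.1 72. ] 15.0
tread 3461.5 [480.1 -64.5] [35.6 71.8] 15.0
sep 100.65281767927455 yaw 14.823772329621324 jig [575.26653377 -39.0452702 ]
yel -72.72450540096128 -0.01824622621010212
tread -98.50011248392319 -0.22687267036261446
tcp jig -85.76324624799673 4.681470597936708 0.2109472595956633 [-1.79992231e+02  1.26942002e-02  1.48427271e+01]
```

Call:
drive_tool(
  increments=[
    [[-1, -0.027, 0.039, 0.4, 0], [-1, -0.027, 0.039, 0.8, 0], [-1, -0.027, 0.039, 1.0, 0], [-1, -0.027, 0.039, 1.0, 0]],
  ],
)

```text
time_s: 2.9
tcp_pos: [0.488, -0.0624, 0.0895]
eef_rot: [-180.0, 0.2, 14.9]
contact_force: [0.6, -0.2, 1.2]
gripper_width: 0.0007
gripper_force: 0.0
```

Call:
drive_tool(
  increments=[
    [[-1, 0, 0, 0.15, 0], [-1, 0, 0, 0.3, 0], [-1, 0, 0, 0.3, 0]],
  ],
)

```text
time_s: 3.28
tcp_pos: [0.4895, -0.0622, 0.0554]
eef_rot: [180.0, 0.0, 14.9]
contact_force: [0.5, 0.4, -0.3]
gripper_width: 0.0003
gripper_force: 0.0
```

```bash
python3 - <<'E'
from h import *
s=r.get_state();print(s["tcp_pos"],s["eef_rot"])
X=np.array([np.cos(.2587),np.sin(.2587)]);d=s["tcp_pos"][:2]*1000-[575.27,-39.05];print(d@X,d@[-X[1],X[0]])
save("wrist2",capture("wrist"))
E
```

```text
[ 0.48946599 -0.06219944  0.05540773] [1.79993105e+02 3.46507764e-02 1.49218310e+01]
-88.87092540156513 -0.42837924061980437
```

View pics/wrist2.png

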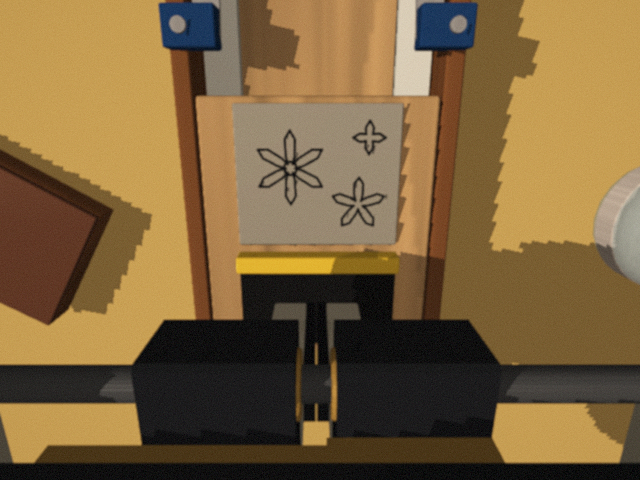

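The fingertips are centred on the tread, at about (316,310), just behind the yellow bar (row 263). I'll press now.

Call:
drive_tool(
  increments=[
    [[-1, 0, 0, 0.07, 0], [-1, 0, 0, 0.09, 0], [-1, 0, 0, 0.11, 0], [-1, 0, 0, 0.11, 0]],
  ],
)

```text
time_s: 3.82
tcp_pos: [0.4894, -0.0623, 0.0418]
eef_rot: [-180.0, 0.0, 15.0]
contact_force: [0.2, -0.1, 1.0]
gripper_width: 0.0004
gripper_force: 0.0
```

Call:
drive_tool(
  increments=[
    [[-1, 0, 0, 0.02, 0], [-1, 0, 0, 0.03, 0], [-1, 0, 0, 0.03, 0], [-1, 0, 0, 0.03, 0]],
  ],
)

```text
time_s: 4.32
tcp_pos: [0.4895, -0.0623, 0.0383]
eef_rot: [180.0, 0.0, 15.0]
contact_force: [-0.9, 0.7, -0.0]
gripper_width: 0.0004
gripper_force: 0.0
```

```bash
python3 - <<'E'
from h import *
s=r.get_state();print(s["tcp_pos"],s["contact_force"],s["moment"],s["joint_torque"])
a=capture("side");m=cm("side");print(-m[1].T@m[2],proj(m,s["tcp_pos"]))
u,v=proj(m,s["tcp_pos"]).astype(int);u=max(80,min(560,u));v=max(60,min(420,v))
c=cv2.resize(a[v-60:v+60,u-80:u+80],(640,480),interpolation=cv2.INTER_CUBIC)
save("side3",c);save("wrist3",capture("wrist"))
E
```

```text
[ 0.48947107 -0.0623007   0.03826946] [-0.92664392  0.68877961 -0.00385401] [-0.01220407  0.01536305  0.01764735] [-2.98850384e-03 -4.10410595e+01  2.05220193e+01  4.80307326e+00
  7.86692323e-02 -3.99140799e-05]
[0.14127905 0.58491498 0.53387485] [399.84409645 232.98995008]
```

View pics/side3.png

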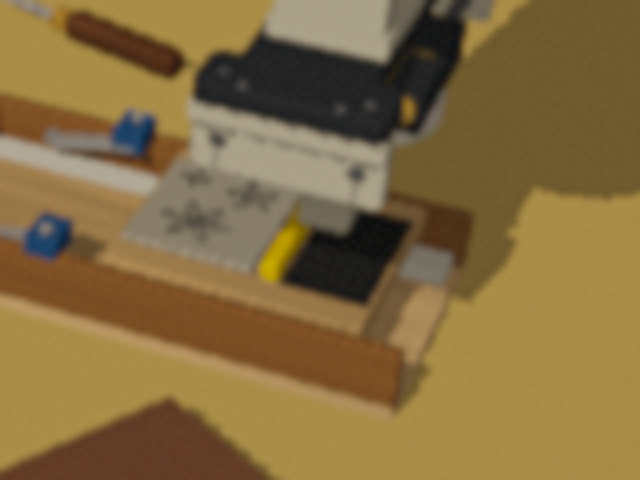

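View pics/wrist3.png

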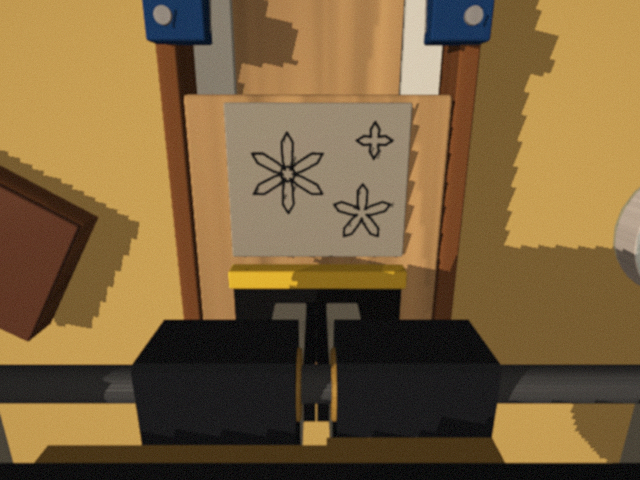

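The side crop shows the fingertips over the tread, ending near (330,233), with no sign that the board has gone down. The wrist view shows the bar spanning columns 229–405 at row 276. I'll check heights from these, since the force reads zero.

```bash
python3 - <<'E'
from h import *
m=cm("wrist");print("K",m[0][0,0],"cam",-m[1].T@m[2])
s=cm("side");tc=r.get_state()["tcp_pos"]
o=proj(s,tc).astype(int)
for dz in(-.011,0,.01):print("side crop px",dz,(proj(s,tc+[0,0,dz])-o+[80,60])*4)
def w(z,a,b):return np.linalg.norm(ray(m,a,z)-ray(m,b,z))*1000
for z in(.024,.026,.03,.036,.046):print(z,"front edge104",w(z,(185,96),(450,96)),"bar74",w(z,(229.5,268),(405,268)))
im=cv2.imread("pics/wrist3.png")[:,:,::-1].copy();h=hsv(im)
M=cv2.inRange(h,(20,180,100),(34,255,255));M[:240]=0;M[320:]=0
x,y,ww,hh=cv2.boundingRect(M);print("bar box",x,y,ww,hh)
X=np.array([np.cos(.2587),np.sin(.2587)]);O=np.array([.57527,-.03905])
# keepers outer spacing check: keeper top inner edges 80 apart at z .043
print("keepers",w(.043,(210,40),(427,40)))
for z in(.026,.036):print("front edge jig x",z,1000*(ray(m,(318,96),z)[:2]-O)@X)
for z in(.036,.046):print("bar rear top jig x",z,1000*(ray(m,(318,288),z)[:2]-O)@X)
E
```

```text
K 432.2930874737836 cam [ 0.57066243 -0.03994383  0.21307049]
side crop px -0.011 [320.64078156 263.92636433]
side crop px 0 [323.3793589  243.86250828]
side crop px 0.01 [325.90391637 225.36664287]
0.024 front edge104 109.45605088265245 bar74 81.9391993532155
0.026 front edge104 108.29821760547624 bar74 81.07244113426569
0.03 front edge104 105.98255105112386 bar74 79.3389246963661
0.036 front edge104 102.50905121959529 bar74 76.73865003951667
0.046 front edge104 96.71988483371436 bar74 72.40485894476765
bar box 228 264 179 25
keepers 77.70485456595678
front edge jig x 0.026 -0.2076139871370477
front edge jig x 0.036 -0.4468444648861784
bar rear top jig x 0.036 -80.9512945591524
bar rear top jig x 0.046 -76.64406156997137
```

The board is still up and the tips aren't touching it yet, so the true tip height is higher than reported. I'll go down in small steps, using the force reading.

Call:
drive_tool(
  increments=[
    [[-1, 0, 0, 0.015, 0], [-1, 0, 0, 0.03, 0], [-1, 0, 0, 0.03, 0]],
  ],
)

```text
time_s: 4.8
tcp_pos: [0.4893, -0.0623, 0.0344]
eef_rot: [-180.0, 0.0, 15.0]
contact_force: [0.8, -0.1, -0.1]
gripper_width: 0.0001
gripper_force: 0.0
```

Call:
drive_tool(
  increments=[
    [[-1, 0, 0, 0.015, 0], [-1, 0, 0, 0.025, 0], [-1, 0, 0, 0.025, 0]],
  ],
)

```text
time_s: 5.18
tcp_pos: [0.4894, -0.0623, 0.0316]
eef_rot: [180.0, 0.0, 15.0]
contact_force: [-0.3, 0.2, 0.5]
gripper_width: 0.0008
gripper_force: 0.0
```

Call:
drive_tool(
  increments=[
    [[-1, 0, 0, 0.015, 0], [-1, 0, 0, 0.025, 0], [-1, 0, 0, 0.025, 0]],
  ],
)

```text
time_s: 5.55
tcp_pos: [0.4894, -0.0624, 0.0285]
eef_rot: [180.0, 0.0, 15.0]
contact_force: [-0.4, 0.3, -0.3]
gripper_width: 0.0004
gripper_force: 0.0
```

Call:
drive_tool(
  increments=[
    [[-1, 0, 0, 0.01, 0], [-1, 0, 0, 0.02, 0], [-1, 0, 0, 0.02, 0]],
  ],
)

```text
time_s: 5.92
tcp_pos: [0.4894, -0.0623, 0.0261]
eef_rot: [-180.0, 0.0, 15.0]
contact_force: [-0.4, 0.9, -0.7]
gripper_width: 0.0001
gripper_force: 0.0
```

```bash
python3 - <<'E'
from h import *
s=r.get_state();print(s["tcp_pos"],s["contact_force"],s["joint_torque"])
a=capture("side");u,v=399,232
c=cv2.resize(a[v-60:v+60,u-80:u+80],(640,480),interpolation=cv2.INTER_CUBIC);save("side4",c)
o=cv2.imread("pics/side3.png")[:,:,::-1]
for n,i in(("old",o),("new",c)):
    M=cv2.inRange(hsv(i.copy()),(22,200,100),(34,255,255));M[:200]=0;M[300:]=0;M[:,:240]=0;M[:,330:]=0
    ys,xs=np.nonzero(M);print(n,xs.mean(),ys.mean(),len(xs))
save("cmp",np.vstack([o[100:380,100:500],c[100:380,100:500]]))
E
```

```text
[ 0.48936638 -0.06234105  0.02613828] [-0.43100846  0.85493264 -0.65996799] [ 1.91567742e-03 -4.18037081e+01  1.97944701e+01  4.63018388e+00
  1.04754400e-01 -6.36040660e-07]
old 282.11664295874823 250.5547652916074 1406
new 278.3381037567084 255.0581395348837 1118
```

View pics/cmp.png

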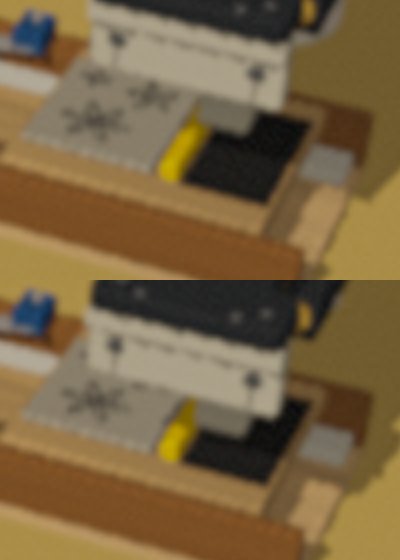

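The board hasn't moved between the two side views (tread corner at the same pixel), and the tip has come down but isn't touching yet. I'll continue by force.

Call:
drive_tool(
  increments=[
    [[-1, 0, 0, 0.01, 0], [-1, 0, 0, 0.02, 0], [-1, 0, 0, 0.02, 0]],
  ],
)

```text
time_s: 6.35
tcp_pos: [0.4894, -0.0623, 0.0237]
eef_rot: [-180.0, 0.0, 15.0]
contact_force: [-0.9, -0.0, 0.1]
gripper_width: 0.0007
gripper_force: 0.0
```

Call:
drive_tool(
  increments=[
    [[-1, 0, 0, 0.01, 0], [-1, 0, 0, 0.02, 0], [-1, 0, 0, 0.02, 0]],
  ],
)

```text
time_s: 6.72
tcp_pos: [0.4894, -0.0623, 0.0214]
eef_rot: [-180.0, 0.0, 15.0]
contact_force: [-0.3, 0.2, -0.9]
gripper_width: 0.0004
gripper_force: 0.0
```

Call:
drive_tool(
  increments=[
    [[-1, 0, 0, 0.01, 0], [-1, 0, 0, 0.015, 0], [-1, 0, 0, 0.015, 0]],
  ],
)

```text
time_s: 7.1
tcp_pos: [0.4896, -0.0623, 0.0198]
eef_rot: [180.0, -0.0, 15.0]
contact_force: [-0.7, -0.8, 1.9]
gripper_width: 0.0002
gripper_force: 1.2
```

```bash
python3 - <<'E'
from h import *
s=r.get_state();print(s["time_s"],s["tcp_pos"],s["contact_force"],s["joint_torque"])
m=cm("wrist");im=capture("wrist");save("wrist5",im);h=hsv(im)
M=cv2.inRange(h,(20,180,100),(34,255,255));M[:240]=0;M[320:]=0;M[:,:200]=0;M[:,440:]=0
x,y,w,hh=cv2.boundingRect(M);print("bar",x,y,w,hh,"cam z",-(m[1].T@m[2])[2],"implied top height above board-bar z",m[0][0,0]*.074/w)
B=cv2.inRange(h,(105,120,40),(130,255,255))
for q in sorted(cv2.findContours(B,cv2.RETR_EXTERNAL,cv2.CHAIN_APPROX_NONE)[0],key=cv2.contourArea)[::-1][:2]:print("kp",cv2.boundingRect(q))
a=capture("side");u,v=399,232
c=cv2.resize(a[v-30:v+30,u-40:u+40],(640,480),interpolation=cv2.INTER_CUBIC);
save("pair",np.hstack([cv2.resize(im[200:440,200:440],(400,400)),cv2.resize(c[:,120:600],(400,400))]))
E
```

```text
7.1 [ 0.48955659 -0.06230724  0.01975054] [-0.72664383 -0.81235186  1.91649572] [-2.84820213e-02 -4.12078607e+01  1.90462643e+01  4.38445553e+00
  2.57982491e-01 -1.60708382e-04]
bar 219 279 197 29 cam z 0.19450888950106573 implied top height above board-bar z 0.162384205447005
kp (438, 0, 77, 36)
kp (122, 0, 71, 35)
```

View pics/pair.png

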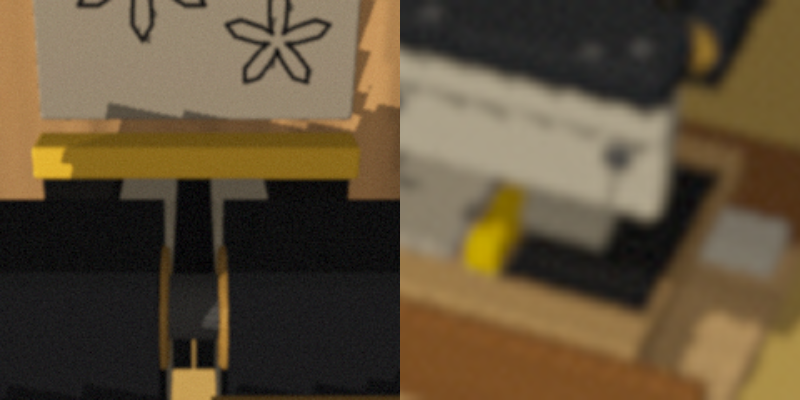

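Contact now: 1.9 N up. In the views, the fingers are on the tread just behind the bar and the bar is clear. I'll press on in small steps.

Call:
drive_tool(
  increments=[
    [[-1, 0, 0, 0.01, 0], [-1, 0, 0, 0.02, 0], [-1, 0, 0, 0.02, 0]],
  ],
)

```text
time_s: 7.58
tcp_pos: [0.4895, -0.0623, 0.0173]
eef_rot: [180.0, -0.0, 15.0]
contact_force: [-0.8, 0.9, 3.9]
gripper_width: 0.0007
gripper_force: 1.8
```

Call:
drive_tool(
  increments=[
    [[-1, 0, 0, 0.01, 0], [-1, 0, 0, 0.02, 0], [-1, 0, 0, 0.02, 0]],
  ],
)

```text
time_s: 7.95
tcp_pos: [0.4895, -0.0623, 0.0149]
eef_rot: [180.0, -0.0, 15.0]
contact_force: [-2.1, -0.6, 5.3]
gripper_width: 0.0005
gripper_force: 2.4
```

Call:
drive_tool(
  increments=[
    [[-1, 0, 0, 0.01, 0], [-1, 0, 0, 0.025, 0], [-1, 0, 0, 0.025, 0], [-1, 0, 0, 0.025, 0]],
  ],
)

```text
time_s: 8.45
tcp_pos: [0.4895, -0.0623, 0.012]
eef_rot: [180.0, -0.0, 15.0]
contact_force: [-1.4, -0.0, 5.9]
gripper_width: 0.0004
gripper_force: 3.1
```

```bash
python3 - <<'E'
from h import *
f=[];
for i in range(3):
    a=capture("side");s=r.get_state();f.append(s["contact_force"])
print(s["time_s"],s["tcp_pos"],np.mean(f,0))
u,v=399,232
c=cv2.resize(a[v-60:v+60,u-80:u+80],(640,480),interpolation=cv2.INTER_CUBIC);o=cv2.imread("pics/side3.png")[:,:,::-1]
g=lambda i:cv2.cvtColor(i.copy(),cv2.COLOR_RGB2GRAY).astype(np.float32)
for n,(y0,y1,x0,x1) in dict(corner=(260,330,340,440),frontleft=(190,290,90,190),fixed=(330,420,330,440)).items():
    t=g(o)[y0:y1,x0:x1];R=cv2.matchTemplate(g(c)[y0-30:y1+30,x0-30:x1+30],t,cv2.TM_CCOEFF_NORMED);_,mx,_,l=cv2.minMaxLoc(R);print(n,mx,l[0]-30,l[1]-30)
E
```

```text
8.6 [ 0.48958582 -0.06229013  0.01205875] [-1.07678773  0.39960038  6.27611638]
corner 0.9084360599517822 -4 16
frontleft 0.832806408405304 -3 0
fixed 0.9961296916007996 0 0
```

```bash
python3 - <<'E'
from h import *
a=capture("side");u,v=399,232
c=cv2.resize(a[v-60:v+60,u-80:u+80],(640,480),interpolation=cv2.INTER_CUBIC);o=cv2.imread("pics/side3.png")[:,:,::-1]
g=lambda i:cv2.cvtColor(i.copy(),cv2.COLOR_RGB2GRAY).astype(np.float32)
for n,(y0,y1,x0,x1) in dict(flower=(198,240,155,240),lfrontcorner=(215,262,105,150)).items():
    t=g(o)[y0:y1,x0:x1];R=cv2.matchTemplate(g(c)[y0-30:y1+30,x0-30:x1+30],t,cv2.TM_CCOEFF_NORMED);_,mx,_,l=cv2.minMaxLoc(R);print(n,mx,l[0]-30,l[1]-30)
save("side6",np.vstack([o[150:350,50:500],c[150:350,50:500]]))
E
```

```text
flower 0.7759333848953247 -2 17
lfrontcorner 0.4634552597999573 12 -6
```

View pics/side6.png

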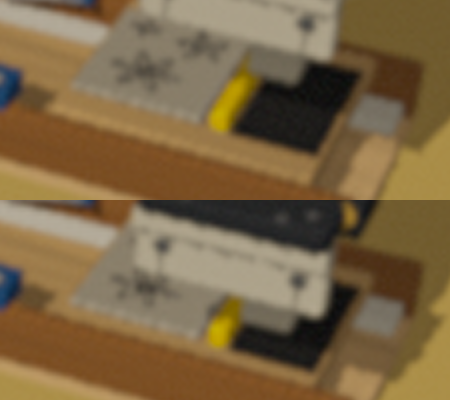

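The board went down flat, about 9 mm at both the flower and the rear corner. Sliding forward.

Call:
drive_tool(
  increments=[
    [[-1, 0.05, 0, 0, 0], [-1, 0.1, 0, 0, 0], [-1, 0.15, 0, 0, 0], [-1, 0.2, 0, 0, 0], [-1, 0.24, 0, 0, 0]],
  ],
)

```text
time_s: 9.28
tcp_pos: [0.5164, -0.0552, 0.0117]
eef_rot: [180.0, 0.1, 15.0]
contact_force: [-2.8, -0.9, 6.3]
gripper_width: 0.0009
gripper_force: 3.2
```

Call:
drive_tool(
  increments=[
    [[-1, 0.05, 0, 0, 0], [-1, 0.1, 0, 0, 0], [-1, 0.15, 0, 0, 0], [-1, 0.2, 0, 0, 0], [-1, 0.2, 0, 0, 0]],
  ],
)

```text
time_s: 9.9
tcp_pos: [0.5402, -0.0489, 0.0118]
eef_rot: [180.0, 0.1, 15.0]
contact_force: [-2.0, -0.1, 6.0]
gripper_width: 0.0003
gripper_force: 3.0
```

Call:
drive_tool(
  increments=[
    [[-1, 0.04, 0, 0, 0], [-1, 0.08, 0, 0, 0], [-1, 0.12, 0, 0, 0], [-1, 0.16, 0, 0, 0], [-1, 0.2, 0, 0, 0]],
  ],
)

```text
time_s: 10.52
tcp_pos: [0.5598, -0.0437, 0.0112]
eef_rot: [-180.0, 0.4, 14.9]
contact_force: [-8.9, -3.5, 11.5]
gripper_width: 0.0005
gripper_force: 6.0
```

Call:
drive_tool(
  increments=[
    [[-1, 0.03, 0, 0, 0], [-1, 0.06, 0, 0, 0], [-1, 0.09, 0, 0, 0], [-1, 0.12, 0, 0, 0], [-1, 0.12, 0, 0, 0]],
  ],
)

```text
time_s: 11.15
tcp_pos: [0.5745, -0.0399, 0.0114]
eef_rot: [-180.0, 0.3, 14.9]
contact_force: [-8.7, -2.1, 10.5]
gripper_width: 0.0005
gripper_force: 6.0
```

Call:
drive_tool(
  increments=[
    [[-1, 0.03, 0, 0, 0], [-1, 0.06, 0, 0, 0], [-1, 0.09, 0, 0, 0], [-1, 0.09, 0, 0, 0]],
  ],
)

```text
time_s: 11.65
tcp_pos: [0.585, -0.0369, 0.011]
eef_rot: [-180.0, 0.3, 14.9]
contact_force: [-6.1, -2.5, 5.4]
gripper_width: 0.0003
gripper_force: 3.3
```

Call:
drive_tool(
  increments=[
    [[-1, 0.015, 0, 0, 0], [-1, 0.03, 0, 0, 0], [-1, 0.03, 0, 0, 0]],
  ],
)

```text
time_s: 12.02
tcp_pos: [0.5864, -0.0366, 0.0109]
eef_rot: [-180.0, 0.5, 14.9]
contact_force: [-13.2, -2.3, 11.7]
gripper_width: 0.0003
gripper_force: 7.5
```

Call:
drive_tool(
  increments=[
    [[-1, 0.015, 0, 0, 0], [-1, 0.025, 0, 0, 0], [-1, 0.025, 0, 0, 0]],
  ],
)

```text
time_s: 12.4
tcp_pos: [0.5863, -0.0366, 0.0109]
eef_rot: [-180.0, 0.8, 14.9]
contact_force: [-21.0, -3.6, 20.9]
gripper_width: 0.0005
gripper_force: 12.7
```

```bash
python3 - <<'E'
from h import *
s=r.get_state();print(s["time_s"],s["tcp_pos"],s["contact_force"])
m=cm("scene");im=capture("scene");save("scene7",im);h=hsv(im)
O=np.array([.57527,-.03905]);X=np.array([np.cos(.2587),np.sin(.2587)])
M=cv2.inRange(h,(20,190,110),(32,255,255));M[:165]=0;M[290:]=0;M[:,:215]=0;M[:,325:]=0
n,l,st,ce=cv2.connectedComponentsWithStats(M)
for i in range(1,n):
    if st[i,4]>3:print(st[i],1000*(ray(m,ce[i],.034)[:2]-O)@X)
E
```

```text
12.4 [ 0.58631763 -0.03660768  0.01085279] [-21.01305358  -3.59900318  20.93413529]
```

Call:
drive_tool(
  increments=[
    [[-1, -0.02, 0, 0, 0], [-1, -0.035, 0, 0, 0], [-1, -0.035, 0, 0, 0]],
  ],
)

```text
time_s: 12.82
tcp_pos: [0.5863, -0.0366, 0.0109]
eef_rot: [-180.0, 0.4, 14.9]
contact_force: [-8.7, -2.6, 8.2]
gripper_width: 0.0002
gripper_force: 5.0
```

Call:
drive_tool(
  increments=[
    [[-1, 0, 0, -0.04, 0], [-1, 0, 0, -0.08, 0], [-1, -0.02, 0, -0.2, 0], [-1, -0.05, 0, -0.5, 0], [-1, -0.1, 0, -0.9, 0]],
  ],
)

```text
time_s: 13.45
tcp_pos: [0.5792, -0.0383, 0.1215]
eef_rot: [180.0, -0.0, 15.0]
contact_force: [1.2, 0.1, 0.9]
gripper_width: 0.0002
gripper_force: 0.0
```

Call:
drive_tool(
  increments=[
    [[-1, -0.3, 0, -0.4, 0], [-1, -0.6, 0, -0.7, 0], [-1, -0.8, 0, -0.7, 0], [-1, -0.8, 0, -0.7, 0]],
  ],
)

```text
time_s: 13.95
tcp_pos: [0.4859, -0.0633, 0.2064]
eef_rot: [180.0, -0.3, 15.0]
contact_force: [-0.4, -0.5, -0.1]
gripper_width: 0.0003
gripper_force: 0.0
```

```bash
python3 - <<'E'
from h import *
s=r.get_state();print(s["time_s"],s["tcp_pos"],s["contact_force"])
O=np.array([.57527,-.03905]);X=np.array([np.cos(.2587),np.sin(.2587)]);Y=np.array([-X[1],X[0]])
W=lambda x,y,z:np.append(O+X*x/1000+Y*y/1000,z/1000)
for n in("wrist","scene"):
    m=cm(n);im=capture(n);save(n+"8",im);h=hsv(im)
    print(n,"sample along middle line y=-44 (board z26) & centre")
    for y,z in((0,26),(-30,26)):
        print(y,[(x,tuple(int(q) for q in cv2.getRectSubPix(im,(1,1),tuple(float(f) for f in proj(m,W(x,y,z))))[0,0])) for x in list(range(-32,-10,3))+list(range(86,112,3))])
    for nm,lo,hi,z in(("yel",(20,180,100),(32,255,255),36),("red",(0,180,70),(7,255,255),30),("red2",(174,180,70),(180,255,255),30),("orange",(8,215,120),(18,255,255),24)):
        M=cv2.inRange(h,lo,hi);k,l,st,ce=cv2.connectedComponentsWithStats(M)
        for i in range(1,k):
            if st[i,4]<15: continue
            ys,xs=np.nonzero(l==i);P=np.array([ray(m,(a,b),z/1000)[:2] for a,b in zip(xs,ys)])*1000-O*1000
            q=P@X;w=P@Y
            if abs(np.mean(w))<60 and -150<q.mean()<130:print(nm,st[i,4],"x",np.round(np.percentile(q,[2,50,98]),1),"y",np.round(np.percentile(w,[2,98]),1))
E
```

```text
13.95 [ 0.48588841 -0.06329108  0.20636885] [-0.44787182 -0.45751938 -0.0734036 ]
wrist sample along middle line y=-44 (board z26) & centre
0 [(-32, (176, 75, 25)), (-29, (177, 78, 28)), (-26, (173, 73, 21)), (-23, (147, 74, 37)), (-20, (113, 81, 49)), (-17, (38, 28, 20)), (-14, (22, 19, 18)), (-11, (19, 20, 17)), (86, (92, 85, 68)), (89, (93, 86, 69)), (92, (94, 86, 69)), (95, (94, 87, 70)), (98, (95, 88, 70)), (101, (95, 88, 71)), (104, (96, 89, 71)), (107, (97, 89, 72)), (110, (97, 90, 72))]
-30 [(-32, (151, 67, 27)), (-29, (146, 64, 27)), (-26, (145, 65, 24)), (-23, (128, 78, 44)), (-20, (116, 82, 55)), (-17, (39, 29, 21)), (-14, (16, 18, 14)), (-11, (19, 19, 16)), (86, (140, 125, 106)), (89, (140, 125, 106)), (92, (141, 126, 107)), (95, (142, 126, 108)), (98, (142, 127, 108)), (101, (143, 128, 109)), (104, (144, 128, 110)), (107, (145, 129, 111)), (110, (146, 130, 112))]
yel 1200 x [23.1 27.1 30.6] y [-35.5  35.1]
orange 5718 x [-103.8  -63.7  -25.3] y [-28.9  28.7]
scene sample along middle line y=-44 (board z26) & centre
0 [(-32, (161, 84, 42)), (-29, (159, 84, 40)), (-26, (159, 83, 39)), (-23, (162, 84, 41)), (-20, (142, 79, 43)), (-17, (88, 66, 49)), (-14, (59, 49, 40)), (-11, (58, 47, 38)), (86, (135, 119, 103)), (89, (134, 120, 103)), (92, (134, 120, 104)), (95, (124, 113, 98)), (98, (134, 95, 70)), (101, (157, 54, 41)), (104, (157, 50, 39)), (107, (158, 51, 40)), (110, (139, 50, 39))]
-30 [(-32, (121, 88, 69)), (-29, (128, 90, 72)), (-26, (120, 89, 71)), (-23, (124, 90, 72)), (-20, (120, 89, 71)), (-17, (85, 70, 55)), (-14, (59, 48, 38)), (-11, (57, 47, 37)), (86, (135, 121, 104)), (89, (136, 121, 104)), (92, (136, 121, 105)), (95, (132, 119, 102)), (98, (136, 84, 66)), (101, (158, 51, 39)), (104, (157, 52, 39)), (107, (159, 54, 40)), (110, (142, 51, 38))]
yel 100 x [25.  28.7 33.9] y [-32.9  31.8]
red 313 x [102.  108.6 123.4] y [-49.4  49.2]
```

```bash
python3 - <<'E'
from h import *
O=np.array([.57527,-.03905]);X=np.array([np.cos(.2587),np.sin(.2587)]);Y=np.array([-X[1],X[0]])
W=lambda x,y,z:np.append(O+X*x/1000+Y*y/1000,z/1000)
for n in("wrist","side","scene"):
    m=cm(n);im=capture(n);save(n+"9",im);h=hsv(im)
    M=cv2.inRange(h,(7,190,90),(19,255,255));B=np.zeros_like(M);c=np.array([proj(m,W(x,y,20)) for x,y in((-125,-48),(-125,48),(-15,48),(-15,-48))]).astype(np.int32);cv2.fillPoly(B,[c],255);M&=B
    k,l,st,ce=cv2.connectedComponentsWithStats(M);i=1+np.argmax(st[1:,4])
    print(n,st[i],ce[i])
    for z in(14,24):
        P=np.array([proj(m,W(x,y,z)) for x,y in((-107,-31),(-107,31),(-23,31),(-23,-31))]);Z=np.zeros_like(M);cv2.fillPoly(Z,[P.round().astype(np.int32)],255)
        q=(l==i);print(z,"bbox",P.min(0).round(),P.max(0).round(),"IoU",(q&(Z>0)).sum()/(q|(Z>0)).sum(),"cent",P.mean(0).round(1))
E
```

```text
wrist [ 278  129   78  102 7515] [316.32548237 178.83739188]
14 bbox [279. 128.] [354. 228.] IoU 0.9506479905746825 cent [316.3 178. ]
24 bbox [277. 129.] [355. 231.] IoU 0.9600153295861011 cent [316.3 179.8]
side [360 223  54  31 998] [386.62024048 238.23647295]
14 bbox [358. 226.] [413. 256.] IoU 0.7493333333333333 cent [386. 241.]
24 bbox [359. 222.] [414. 252.] IoU 0.8393686165273909 cent [386.5 236.5]
scene [261 189  38  32 687] [279.97088792 204.96797671]
14 bbox [260. 190.] [299. 224.] IoU 0.7046688382193268 cent [280.  206.8]
24 bbox [260. 187.] [299. 221.] IoU 0.760797342192691 cent [279.7 203.7]
```

The carrier is home (bar at jig x 27, so origin at about 40) and the riser's outline matches the raised height in all three cameras. Handing in.

```bash
python3 -c "
from h import *
print(job.close_job())"
```

```text
the job is handed in; nothing more can be done
None
```

The carrier was pressed down, slid under the keepers and springs, and measures home against the stop (origin about jig x = 40 mm), with the riser sprung up and the arm clear; the job is handed in with no verdict shown, and I never aimed at or touched the bystanders but did not re-measure them afterwards.

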